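# Straightedge against two sighting pins

## Robot

A 6-joint arm with a two-finger parallel gripper is mounted at the origin on the work surface. World frame = base frame: x ahead of the robot, y to its left, z up, the work surface at z = 0. Lengths are in mm, angles in rad, forces in N, time in s.
With the tool pointing down it reaches from about 275 to 775 mm from the base axis. Payload 14.6 kg.
Tool frame: the origin (TCP) lies at the centre of the arm's flange, where the gripper is bolted on; the fingertips stand 173 mm ahead of it and the grasp point (between the pads) lies 155 mm ahead of it; z points along the fingers, y is the direction in which the jaws open and shut (so a half turn about z gives the same grasp; the last joint's range is limited). The gripper opens to 85 mm and grips with 20 to 120 N. Pads are 22 mm wide; open, the fingers measure 114 mm over their backs; the gripper's body (76 mm by 85 mm) begins 54 mm behind the grasp point. The pads swing forward as they close: fully open they stand 13 mm farther back than shut.
Start: joints at [-1.276, 0.263, -0.048, 1.259, 0, 1.415], TCP at [228.257, -472.787, 404.678] pointing down, gripper open.
Joint ranges: [-2.65, 2.65], [-0.89, 1.7], [-1.18, 1.37], [-2.13, 2.11], [-1.35, 1.29], [-3.14, 3.14]. Speed limits (rad/s): [1.89, 1.89, 2.57, 2.79, 3.14, 3.14].

## Interface

Orientations are given as a unit quaternion [w, x, y, z].
In Python, from plant import manip, optics, models gives the robot as it stands. The module is installed in compiled form; this text tells all that it offers.
- The arm moves only by the tool carry_out, never from a script. Its argument "steps" is one flat list of numbers, 7 for each row, row after row: the shift along the tool's x, y, z in m, then the turn, a rotation vector about the tool's x, y, z in rad, then the closure in counts, from 0 (fully open) to 255 (shut). In form: [x, y, z, ax, ay, az, fingers, x, y, z, ax, ay, az, fingers, ...]. A call has 1 to 10 rows; each row shifts and turns the commanded pose from where the row before left it, along the tool's axes as they then stand; what a row does not reach is not made up. A row lasts 1/8 s, in which the tool goes at most 62.5 mm and 10.7 degrees, less where a joint would pass 70% of its speed; a pose out of reach is approached as far as the arm can. A call is refused whole if a number of a shift passes 0.0625 or a number of a turn 0.188, either way. A call with a gripper value outside its range is refused whole. The fingers move at their own pace and stop on an object; "newtons" is the grip in N (left out, the last holds). Time passes only in rows, so rows that do not move let the fingers close. It gives the time, the measured TCP pose, the force and the opening at its end, in the units of the state.
- manip.observe(): the state, without advancing time (a new reading comes with each control period).
- optics.camera(name): name is "scene" or "top" or "wrist"; returns (picture, depth): 420x560x3 uint8, red, green, blue; 420x560 float32, mm along the optical axis (not along the pixel's ray), 0 where there is no reading.
- optics.camera_info(name): a dict with "mtx" (3x3 intrinsics, pixels), "distortion" ([k1, k2, p1, p2, k3] as OpenCV has them; the pictures are not rectified), "xyz" and "orientation" of the camera in the world. Camera axes: x right, y up, looking along -z (the intrinsics and any distortion apply to the point x, -y, -z); pixel columns grow to the right and rows downward; lengths in mm; the calibration is good to about 2 mm. A picture is of the moment at which its call begins: read the wrist's pose just before it. camera_info takes no time and is no camera call; for the wrist camera it gives the pose at the moment of the call.
- manip.close_job(): hands the job in, once; it reports no verdict.
Trained networks look in the newest picture that a camera, given by its name, has taken for a name from the list of things; names that differ only in an ending like _2 or _b are one class to them, and where a whole thing is asked for, a point or a joint stands for the part that bears it (a point fixed in the world has none). Each returns a list of dicts, best first, with "confidence" (0 to 1); they miss things now and then, are a little off and sometimes report something else, mostly with a low value. They report only what shows in the picture. A call takes as long as a camera call.
- models.search_frame(camera, query): "bbox" ([centre column, centre row, width, height] in pixels, round what is visible of it).
The state is a dict: "t": time; "qpos": joint angles; "qd": joint speeds; "tau": joint torques, N m; "tool_pos": TCP position; "eef_rot": TCP orientation; "wrist_force": force on the tool from outside, world axes, zero at the start; "ft_torque": the same for the moment, N m; "finger_gap": finger opening in mm.
Only numpy, scipy, OpenCV 4.12 (cv2) and the standard library are available. Lean on these libraries where they do the work, as an engineer would, in place of code of your own. Each camera call takes 0.05 s, during which the arm holds its last target. There are 200 camera calls.

## Task

On the ray board, slide the straightedge by its knob until its far long edge bears against both upright pins at once, and press it lightly against them for about a second, with 2 or 3 N on each pin and never more than 7 N. Then stand the steel weight upright on the flat of the straightedge to keep it there, with the edge still touching both pins, and let go. Leave the glass block, the eraser and the jar where they are.

Things in the scene. Friction and masses are not known exactly. Their poses are not given: they have to be found in the camera images.
- ray_board: plywood board with a cork sheet inlaid in its top, 320 x 400 x 12 mm, lying fixed on the bench. Origin at the centre of its underside; x points away from the robot across its 320 mm side, y to the left along its 400 mm side; its top is 12 mm above the bench.
- pin_left_bush (a point): centre of a thin round brass bush (22 mm in diameter, flush with the board top) towards the left (+y) end of the board. An upright steel pin, 8 mm in diameter and 40 mm tall, stands eccentrically in it: the axis of the pin is 4 mm off this point, towards a side that was set by hand and is not told. The pin does not turn or yield, but a push of more than 7 N spoils its setting.
- pin_right_bush (a point): centre of the same kind of bush towards the right (-y) end of the board, with the same kind of eccentric pin: 8 mm in diameter, 40 mm tall, its axis 4 mm off this point towards a side that is not told. A push of more than 7 N spoils its setting.
- straightedge: loose aluminium straightedge, 50 (x) x 300 (y) x 6 mm (z), about 0.3 kg, flat on the board on the robot side of the pins. Origin: centre of its underside; x points to the pins: its working edge, with graduations, lies 25 mm along +x, so a touching pin has its axis at x = 29 mm. Sliding it takes 1 to 3 N; of a push of 7 N on the knob 4 to 6 N reach the pins.
- straightedge_knob (a point): centre of the smooth, round, black upright knob fixed at the middle of the straightedge: 24 mm in diameter, 34 mm tall on the 6 mm plate; this point is half-way up the knob, 23 mm above the underside of the straightedge. Held loosely, the knob lets the straightedge swing about it; friction of the swing loads the pins unevenly until the push is eased and renewed.
- weight_mid (a point): loose cylindrical steel weight, about 0.45 kg, 40 mm in diameter and 45 mm tall, with a small button (22 mm in diameter) on a neck on top, 62 mm tall in all; it stands on the bench to one side of the board. This point is on its axis, 22.5 mm above its underside.
- glass_block_c (a point): bystander: clear glass block, 45 x 85 x 18 mm, on the far part of the board; its centre.
- eraser_c (a point): bystander: dark rubber eraser, 22 x 45 x 12 mm, on the far part of the board; its centre.
- jar_c (a point): bystander: amber jar, 52 mm in diameter, 75 mm tall, on the bench on the other side of the board from the weight; its centre.

How it is judged:
By the outcome, as a careful person would: the job done as asked, in the order asked, and still so for the second after the job is handed in, with the robot touching nothing.
It also fails if it takes over 72 s, if anything falls off the work surface, if the arm or the gripper's body presses on something with over 40 N, if the wrist force passes 120 N, or if a joint passes its speed limit or range.

## Working session

There is one attempt and no reset: what is moved stays moved. The work goes in short steps, Python scripts to look and compute and a tool call to move; the robot and the scene stay as the last step left them, time stands still between calls to the robot, and variables do not carry over. Pictures are saved under pics/ and viewed, about 8 in all and at most 12, crops included, and the job is handed in when it is done.

Besides the shell and the picture viewer there is one more tool, called after "Request:" as a command line: name --argument value ..., lists and objects as JSON in quotes. carry_out: Moves the arm, as the interface text tells. Its arguments: {"type":"object","properties":{"steps":{"type":"array"},"newtons":{"type":"number"}},"required":["steps"]}

```bash
mkdir -p pics
cat > h.py <<'E'
import numpy as np, cv2
from scipy.spatial.transform import Rotation as R
from plant import manip, optics, models
def info(n):
    i=optics.camera_info(n); q=i["orientation"]; return np.array(i["mtx"]),np.array(i["distortion"],float),np.array(i["xyz"]),R.from_quat([q[1],q[2],q[3],q[0]]).as_matrix()
def ray(I,u,v):
    K,d,c,M=I; p=cv2.undistortPoints(np.array([[[u,v]]],float),K,d)[0,0]
    return c, M@np.array([p[0],-p[1],-1.])
def onz(I,u,v,z):
    c,r=ray(I,u,v); return c+r*(z-c[2])/r[2]
def ondepth(I,u,v,d):
    c,r=ray(I,u,v); return c+r*d
def proj(I,P):
    K,d,c,M=I; q=(np.atleast_2d(P)-c)@M; q=q*[1,-1,-1]
    return cv2.projectPoints(q,np.zeros(3),np.zeros(3),K,d)[0][:,0]
def tri(*rs):
    A=np.zeros((3,3));b=np.zeros(3)
    for c,r in rs:
        r=r/np.linalg.norm(r);P=np.eye(3)-np.outer(r,r);A+=P;b+=P@c
    return np.linalg.solve(A,b)
def shot(n,name=None):
    I=info(n); p,d=optics.camera(n)
    if name: cv2.imwrite("pics/"+name+".png",p[:,:,::-1])
    np.savez("pics/last_"+n,p=p,d=d)
    return I,p,d
E
python3 - <<'E'
from h import *
np.set_printoptions(precision=1,suppress=True)
s=manip.observe();print(s)
for n in ["top","scene"]:
    I,p,d=shot(n,n+"0");print(n,I[2],I[3])
    for q in ["ray_board","pin_left_bush","pin_right_bush","straightedge","straightedge_knob","weight_mid","glass_block_c","eraser_c","jar_c"]:
        for r in models.search_frame(n,q)[:2]:
            u,v=r["bbox"][:2]; dd=d[int(v),int(u)]
            print(q,round(r["confidence"],2),np.array(r["bbox"]),ondepth(I,u,v,dd))
a=cv2.imread("pics/top0.png");b=cv2.imread("pics/scene0.png")
E
```

```text
{'t': 0.0, 'qpos': array([-1.3,  0.3, -0. ,  1.3,  0. ,  1.4]), 'qd': array([-0., -0., -0., -0.,  0.,  0.]), 'tau': array([  0. , -63.8,  38.5,   0. ,  -0. ,  -0. ]), 'tool_pos': array([ 228.2, -472.7,  404.2]), 'eef_rot': array([-0. ,  1. ,  0.2, -0. ]), 'wrist_force': array([-0.6,  0.5, -0.1]), 'ft_torque': array([-0.,  0., -0.]), 'finger_gap': 85.46162988493562}
top [ 475.9  -22.6 1315.1] [[ 0.   1.  -0.1]
 [-1.   0.  -0. ]
 [-0.   0.1  1. ]]
ray_board 0.69 [267.4 225.2 163.5 138.3] [542.2  47.2  14.2]
pin_right_bush 0.52 [300.9 204.8   5.6   5.2] [593.8 -40.   49.9]
straightedge 0.73 [263.4 251.6 110.2  45.5] [472.8  54.6  48.7]
straightedge_knob 0.77 [264.1 251.  113.5  42.8] [474.3  52.8  48.2]
weight_mid 0.62 [421.9 249.7  16.1  15. ] [ 481.6 -348.9   60.6]
glass_block_c 0.93 [257.  178.2  35.6  22.9] [664.4  75.5  30.9]
eraser_c 0.69 [318.8 188.4  19.7  11.8] [640.3 -87.2  22. ]
jar_c 0.58 [149.1 256.8  22.7  19.6] [455.6 341.   78.8]
scene [ 913.4 -608.8  723.3] [[ 0.9 -0.4  0.4]
 [ 0.5  0.6 -0.6]
 [ 0.   0.7  0.7]]
ray_board 0.68 [253.  202.9 105.4  66.9] [480.4  37.4  15.9]
ray_board 0.61 [275.9 229.  214.1 162. ] [567.6  -4.9  10.7]
pin_left_bush 0.62 [314.6 192.1  12.   17.2] [593.9 132.4  29. ]
pin_right_bush 0.59 [278.6 239.4   7.   17. ] [588.8 -29.6  11. ]
straightedge 0.73 [288.9 266.4  15.8  15.1] [648.8 -92.   21.1]
straightedge 0.56 [253.  201.4 103.3  68.3] [477.3  42.3  15.4]
straightedge_knob 0.87 [251.8 202.4 103.1  72.1] [477.5  36.7  16.6]
weight_mid 0.79 [139.2 329.4  26.1  31.6] [ 503.3 -364.8   45.4]
glass_block_c 0.9 [332.6 221.4  41.9  36.5] [673.3  63.   30.1]
eraser_c 0.73 [287.6 266.1  15.1  18.2] [646.6 -93.3  22. ]
jar_c 0.73 [305.6 132.1  24.5  30.1] [468.8 324.7  46.3]
```

```bash
ls pics
```

```text
last_scene.npz
last_top.npz
scene0.png
top0.png
```

```bash
python3 -c "
import cv2,numpy as np
a=cv2.imread('pics/top0.png')[150:310,130:450];b=cv2.imread('pics/scene0.png')[100:370,110:400]
cv2.imwrite('pics/c0.png',np.vstack([cv2.resize(a,(600,300),interpolation=3),cv2.resize(b,(600,300*0+290),interpolation=3)]))"
```

```text
(no output)
```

View pics/c0.png

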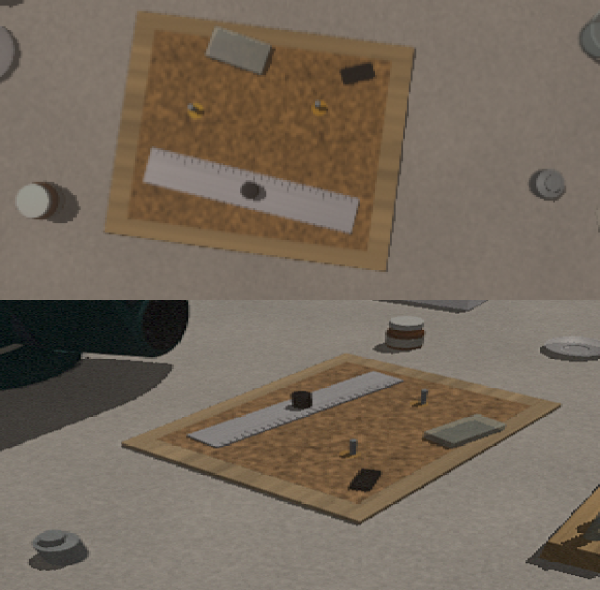

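The top view shows the straightedge (knob at about pixel 264,251) tilted relative to the line of pins (about 233,208 and 300,206). The weight is at about (422,248), the jar at the far left, and the glass block and eraser lie beyond the pins. Next I'll move the wrist over the board.

```bash
cat >> h.py <<'E'
def tool():
    s=manip.observe();q=s["eef_rot"];return np.array(s["tool_pos"]),R.from_quat([q[1],q[2],q[3],q[0]]).as_matrix(),s
def plan(tgt,yaw=None):
    "tool-frame shift (m) to tgt, and turn about tool z so that tool y axis has world yaw (mod pi)"
    p,M,s=tool(); sh=M.T@(np.array(tgt)-p)/1000
    y=np.arctan2(M[1,1],M[0,1]); out=[sh.round(4)]
    if yaw is not None:
        dz=-((yaw-y+np.pi/2)%np.pi-np.pi/2); out.append(("turn z",round(dz,4)))
    print("plan",*out,"yaw tool y",round(y,4),"tilt",M[:,2].round(4),"pos",p.round(1))
E
python3 - <<'E'
from h import *
p,M,s=tool();K,d,c,C=info("wrist")
print(K,d,(M.T@(c-p)).round(1),(M.T@C).round(3),M.round(3))
plan([520,30,430],0.1)
E
```

```text
[[330.5177899    0.         282.85538916]
 [  0.         330.5177899  208.46461531]
 [  0.           0.           1.        ]] [-0.0589567  0.         0.         0.         0.       ] [77.5  1.3 30.4] [[ 0.     0.954  0.3  ]
 [ 1.    -0.    -0.001]
 [-0.001  0.3   -0.954]] [[ 0.901  0.435  0.   ]
 [ 0.435 -0.901 -0.   ]
 [ 0.     0.    -1.   ]]
plan [ 0.4813 -0.3259 -0.0253] ('turn z', np.float64(-1.221)) yaw tool y -1.121 tilt [ 0. -0. -1.] pos [ 228.3 -472.8  404.7]
```

Request:
carry_out --steps '[0.0625, -0.042, -0.003, 0, 0, 0, 0, 0.0625, -0.042, -0.003, 0, 0, 0, 0, 0.0625, -0.042, -0.003, 0, 0, 0, 0, 0.0625, -0.042, -0.003, 0, 0, 0, 0, 0.0625, -0.042, -0.003, 0, 0, 0, 0, 0.0625, -0.042, -0.003, 0, 0, 0, 0, 0.0625, -0.042, -0.003, 0, 0, 0, 0, 0.0625, -0.042, -0.003, 0, 0, 0, 0]'

```text
t: 2.0
tool_pos: [481.2, -39.5, 424.9]
eef_rot: [0.0, 0.975, 0.223, 0.0]
wrist_force: [0.5, -1.0, 0.3]
finger_gap: 85.4
```

Request:
carry_out --steps '[0, 0, 0, 0, 0, -0.174, 0, 0, 0, 0, 0, 0, -0.174, 0, 0, 0, 0, 0, 0, -0.174, 0, 0, 0, 0, 0, 0, -0.174, 0, 0, 0, 0, 0, 0, -0.174, 0, 0, 0, 0, 0, 0, -0.174, 0, 0, 0, 0, 0, 0, -0.174, 0, 0, 0, 0, 0, 0, 0, 0, 0, 0, 0, 0, 0, 0, 0]'

```text
t: 3.12
tool_pos: [480.5, -41.6, 424.6]
eef_rot: [0.0, 0.673, 0.739, 0.0]
wrist_force: [0.3, 0.7, 0.6]
finger_gap: 85.0
```

Run:
```python
from h import *
np.set_printoptions(precision=1,suppress=True)
p,M,s=tool();print(s["t"],p,s["qpos"].round(2),s["wrist_force"])
I,pp,d=shot("wrist","w0")
for q in ["pin_left_bush","pin_right_bush","straightedge","straightedge_knob","glass_block_c","eraser_c"]:
    for r in models.search_frame("wrist",q)[:2]:
        u,v=r["bbox"][:2]; print(q,round(r["confidence"],2),np.array(r["bbox"]),ondepth(I,u,v,d[int(v),int(u)]))
```

```text
3.125 [480.5 -41.6 424.6] [-0.3  0.2 -0.1  1.3 -0.   1.2] [0.3 0.7 0.6]
pin_left_bush 0.72 [404.4  16.9  33.2  23.7] [589.3 132.5  25.6]
pin_right_bush 0.82 [380.8 178.1  25.3  20.2] [594.1 -35.4  24.1]
straightedge 0.83 [281.6 110.3 113.9 217. ] [473.9  28.1  18.5]
straightedge_knob 0.94 [285.1 110.8 114.4 217.1] [477.8  27.9  17.7]
glass_block_c 0.86 [468.6  83.7  74.5  89.9] [668.1  75.9  30.8]
eraser_c 0.78 [412.1 228.5  27.   42.6] [643.1 -92.6  25. ]
eraser_c 0.65 [402.4  15.4  33.2  25.5] [587.9 134.4  22.8]
```

View pics/w0.png

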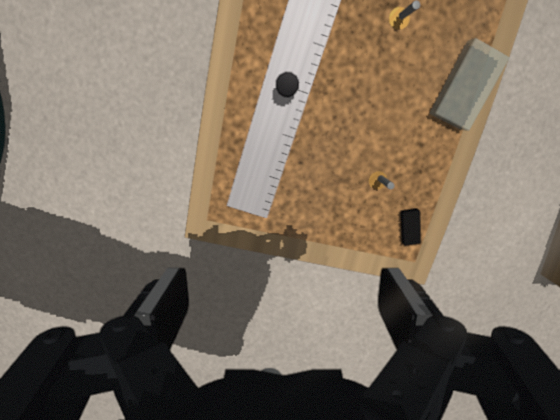

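The wrist view shows the knob at (287,84), the right pin at (385,182) and the left pin at (412,8), near the top border. I'll shift towards +y for a full second view.

Request:
carry_out --steps '[0.05, 0.02, 0.02, 0, 0, 0, 0, 0.05, 0.02, 0.02, 0, 0, 0, 0, 0.02, 0.01, 0.02, 0, 0, 0, 0, 0, 0, 0, 0, 0, 0, 0]'

```text
t: 3.98
tool_pos: [518.6, 83.8, 363.4]
eef_rot: [-0.001, 0.671, 0.741, -0.001]
wrist_force: [-0.4, -0.5, 0.4]
finger_gap: 85.1
```

Run:
```python
from h import *
np.set_printoptions(precision=1,suppress=True)
p,M,s=tool();print(s["t"],p,s["qpos"].round(2),s["wrist_force"])
I,pp,d=shot("wrist","w1")
for q in ["pin_left_bush","pin_right_bush","straightedge_knob"]:
    for r in models.search_frame("wrist",q)[:2]:
        u,v=r["bbox"][:2]; print(q,round(r["confidence"],2),np.array(r["bbox"]),ondepth(I,u,v,d[int(v),int(u)]))
# points above plane
u,v=np.meshgrid(np.arange(560),np.arange(420))
K,di,c,C=I
un=cv2.undistortPoints(np.stack([u.ravel(),v.ravel()],1).astype(float)[:,None],K,di)[:,0]
P=c+(np.c_[un[:,0],-un[:,1],-np.ones(len(un))]@C.T)*d.reshape(-1,1)
np.save("pics/P1",P.reshape(420,560,3))
for n,(x,y) in dict(L=(590,132),Rr=(595,-36),knob=(475,53)).items():
    m=(np.hypot(P[:,0]-x,P[:,1]-y)<22)&(P[:,2]>38)&(d.ravel()>0)
    print(n,m.sum(),P[m].mean(0) if m.any() else 0,P[m].max(0) if m.any() else 0,P[m].min(0) if m.any() else 0)
cv2.imwrite("pics/w1c.png",cv2.resize(pp[60:360,150:510,::-1],(720,600),interpolation=cv2.INTER_CUBIC))
```

```text
3.975 [518.6  83.8 363.4] [ 0.   0.3 -0.1  1.2  0.   1.5] [-0.4 -0.5  0.4]
pin_left_bush 0.76 [364.9 140.9  33.5  20.1] [587.3 136.1  35.4]
pin_right_bush 0.71 [341.6 304.6  21.5  31.9] [593.7 -35.8  30.8]
straightedge_knob 0.72 [249.1 194.5 131.5 285.6] [486.8  71.8  18.8]
L 104 [589.  138.2  49.8] [593.8 141.8  53.6] [586.1 134.4  38.5]
Rr 111 [596.3 -35.2  47.8] [600.9 -32.1  54.1] [592.7 -39.8  38. ]
knob 1523 [473.7  64.8 166.3] [488.3  74.9 267.1] [458.2  42.9  38.1]
```

View pics/w1c.png

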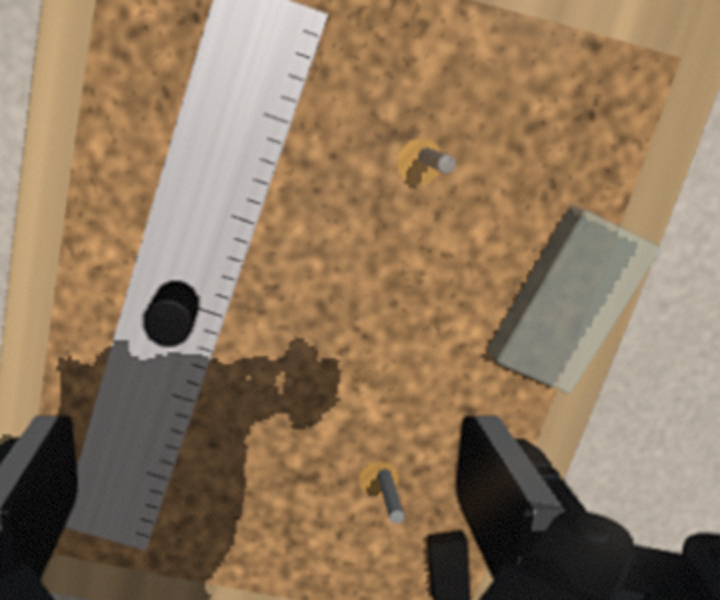

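Run:
```python
from h import *
np.set_printoptions(precision=2,suppress=True)
I=info("wrist")
f=lambda x,y,z:onz(I,150+x/2,60+y/2,z)
L=f(446,163,52);Rr=f(396,516,52);k=f(170,323,52)
e1=f(326,13,18);e2=f(149,549,18);b2=f(68,527,18)
print("pins",L,Rr,np.linalg.norm(L-Rr));print("knob",k,"edge",e1,e2,np.linalg.norm(e1-e2),"width",np.linalg.norm(e2-b2))
u=(L-Rr)[:2];u/=np.linalg.norm(u);n=np.array([u[1],-u[0]]);
e=(e1-e2)[:2];en=np.array([e[1],-e[0]])/np.linalg.norm(e)
mid=(L+Rr)[:2]/2;print("edge normal yaw",np.arctan2(en[1],en[0]),"mid edge-25n",(e1+e2)[:2]/2-25*en,"final n yaw",np.arctan2(n[1],n[0]),"final knob",mid-29*n)
# top/scene check
T=info("top");t=np.load("pics/last_top.npz");
print("top knob proj",proj(T,[k]),proj(T,[L,Rr]))
print("weight via top z62 ",onz(T,422.3,248.5,62),"scene bbox 139.2,329.4")
plan([k[0],k[1],300],np.arctan2(en[1],en[0]))
```

```text
pins [592.05 135.25  52.  ] [598.44 -40.98  52.  ] 176.34922184722691
knob [479.39  51.97  52.  ] edge [536.67 193.03  18.  ] [ 470.13 -100.83   18.  ] 301.30283570783416 width 48.05524306815654
edge normal yaw -0.2226769143754297 mid edge-25n [479.01  51.62] final n yaw 0.03623237423976215 final knob [566.26  46.09]
top knob proj [[264.38 249.01]] [[232.72 204.67]
 [301.3  202.93]]
weight via top z62  [ 484.63 -349.61   62.  ] scene bbox 139.2,329.4
plan [-0.03 -0.04  0.07] ('turn z', np.float64(0.3185)) yaw tool y 0.0959 tilt [ 0. -0. -1.] pos [518.7  81.9 365.4]
```

Request:
carry_out --steps '[0, 0, 0, 0, 0, 0.16, 0, 0, 0, 0, 0, 0, 0.16, 0, -0.019, -0.016, 0.03, 0, 0, 0, 0, -0.019, -0.016, 0.03, 0, 0, 0, 0, 0, 0, 0.03, 0, 0, 0, 0, 0, 0, 0, 0, 0, 0, 0]'

```text
t: 4.92
tool_pos: [478.5, 51.9, 274.1]
eef_rot: [-0.001, 0.782, 0.623, -0.001]
wrist_force: [0.0, 1.2, 0.4]
finger_gap: 85.3
```

Run:
```python
from h import *
np.set_printoptions(precision=1,suppress=True)
p,M,s=tool();print(s["t"])
plan([479.3,51.9,196],-0.2227)
I,pp,d=shot("wrist","w2")
print(proj(I,[[479.4,52,52],[592,135,52],[598.4,-41,52]]))
cv2.imwrite("pics/w2c.png",pp[:,:,::-1])
```

```text
4.925
plan [0.  0.  0.1] ('turn z', np.float64(-0.0019)) yaw tool y -0.2246 tilt [-0.  0. -1.] pos [478.5  51.9 274.1]
[[282.5 232. ]
 [451.   49.2]
 [477.8 317. ]]
```

View pics/w2c.png

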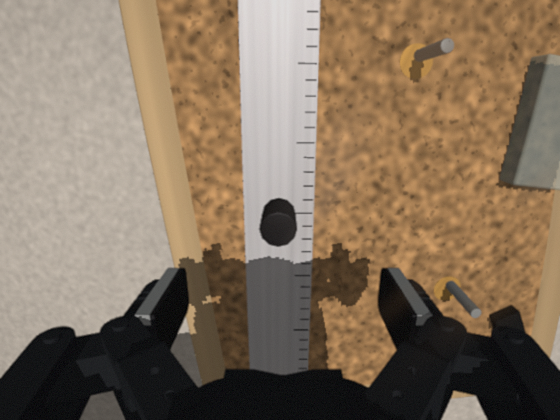

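The knob top is at (278,229), the left pin top at (447,46) and the right at (476,313). All are within about 2.5 mm of prediction, so I'll descend and grip.

Request:
carry_out --steps '[0, -0.001, 0.026, 0, 0, 0, 100, 0, 0, 0.026, 0, 0, 0, 100, 0, 0, 0.026, 0, 0, 0, 100, 0, 0, 0, 0, 0, 0, 100]' --newtons 20

```text
t: 5.48
tool_pos: [478.4, 52.8, 196.9]
eef_rot: [-0.0, 0.781, 0.624, -0.0]
wrist_force: [0.5, 0.3, 1.0]
finger_gap: 52.0
```

Request:
carry_out --steps '[0, 0, 0, 0, 0, 0, 220, 0, 0, 0, 0, 0, 0, 220, 0, 0, 0, 0, 0, 0, 220, 0, 0, 0, 0, 0, 0, 220]' --newtons 20

```text
t: 5.98
tool_pos: [478.6, 52.9, 198.1]
eef_rot: [0.001, 0.781, 0.624, 0.001]
wrist_force: [-0.7, -1.6, 9.8]
finger_gap: 23.5
```

Run:
```python
from h import *
np.set_printoptions(precision=1,suppress=True)
p,M,s=tool();print(s["t"],p,s["wrist_force"],s["finger_gap"],M[:,2])
I=info("wrist")
print("pins refined from w2 below")
```

```text
5.975 [478.6  52.9 198.1] [-0.7 -1.6  9.8] 23.532124627958343 [ 0. -0. -1.]
pins refined from w2 below
```

Request:
carry_out --steps '[0, 0, 0, 0, 0, 0, 165, 0, 0, -0.009, 0, 0, 0, 165, 0, 0, 0, 0, 0, 0, 220, 0, 0, 0, 0, 0, 0, 220, 0, 0, 0, 0, 0, 0, 220]' --newtons 20

```text
t: 6.6
tool_pos: [478.4, 53.0, 207.0]
eef_rot: [0.001, 0.781, 0.624, 0.001]
wrist_force: [-4.1, 0.4, 20.2]
finger_gap: 23.2
```

Run:
```python
from h import *
np.set_printoptions(precision=3,suppress=True)
p,M,s=tool();print(s["t"],p,s["wrist_force"],s["finger_gap"],M[:,2])
K,d,c,C=info("wrist");rel=M.T@(c-p);RC=M.T@C
q=[.782,.623,-.001,-.001];M2=R.from_quat(q).as_matrix();p2=np.array([478.5,51.9,274.1])
I=(K,d,p2+M2@rel,M2@RC)
k=onz(I,278,229,52);L=onz(I,447,46,52);Rr=onz(I,476,313,52)
print(k,L,Rr,np.linalg.norm(L-Rr))
off=p[:2]-k[:2];L=L[:2]+off;Rr=Rr[:2]+off
u=L-Rr;u/=np.linalg.norm(u);n=np.array([u[1],-u[0]]);m=(L+Rr)/2
print("final n yaw",np.arctan2(n[1],n[0]),"knob",m-29*n,"yaw now",np.arctan2(M[1,1],M[0,1]))
tgt=m-29*n
plan([*(tgt-12*n),p[2]],np.arctan2(n[1],n[0]))
plan([*(m-29*n),p[2]],np.arctan2(n[1],n[0]))
```

```text
6.6 [478.378  52.997 206.996] [-4.083  0.392 20.185] 23.1633365496409 [ 0.002 -0.    -1.   ]
[476.96   54.617  52.   ] [589.837 136.953  52.   ] [596.855 -37.232  52.   ] 174.32591159356235
final n yaw 0.04026724555476851 knob [565.787  47.073] yaw now -0.2229133695304707
plan [0.01  0.075 0.   ] ('turn z', np.float64(-0.2632)) yaw tool y -0.2229 tilt [ 0.002 -0.    -1.   ] pos [478.4  53.  207. ]
plan [0.013 0.087 0.   ] ('turn z', np.float64(-0.2632)) yaw tool y -0.2229 tilt [ 0.002 -0.    -1.   ] pos [478.4  53.  207. ]
```

Request:
carry_out --steps '[0, 0, -0.001, 0, 0, 0, 220, 0, 0, 0, 0, 0, 0, 220]'

```text
t: 6.85
tool_pos: [478.2, 53.0, 207.1]
eef_rot: [0.0, 0.781, 0.624, 0.0]
wrist_force: [-2.3, -0.1, 8.6]
finger_gap: 22.9
```

Request:
carry_out --steps '[0, 0, -0.0007, 0, 0, 0, 220, 0, 0.005, 0, 0, 0, -0.088, 220, 0, 0.005, 0, 0, 0, -0.088, 220, 0, 0.005, 0, 0, 0, -0.088, 220, -0.003, 0.013, 0, 0, 0, 0, 220, -0.003, 0.013, 0, 0, 0, 0, 220, -0.003, 0.013, 0, 0, 0, 0, 220, 0, 0.013, 0, 0, 0, 0, 220, 0, 0.006, 0, 0, 0, 0, 220, 0, 0, 0, 0, 0, 0, 220]'

```text
t: 8.1
tool_pos: [551.5, 44.4, 207.2]
eef_rot: [-0.0, 0.692, 0.721, -0.0]
wrist_force: [0.1, 0.6, -2.0]
finger_gap: 22.8
```

Run:
```python
from h import *
np.set_printoptions(precision=3,suppress=True)
p,M,s=tool();print(s["t"],p,s["wrist_force"],s["ft_torque"],s["finger_gap"],M[:,2])
plan([565.8,47,207],.0403)
shot("wrist","w3")
```

```text
8.1 [551.507  44.422 207.166] [ 0.111  0.579 -1.954] [-0.011 -0.046 -0.005] 22.7864361323463 [-0.  0. -1.]
plan [0.002 0.014 0.   ] ('turn z', np.float64(0.0007)) yaw tool y 0.041 tilt [-0.  0. -1.] pos [551.5  44.4 207.2]
```

View pics/w3.png

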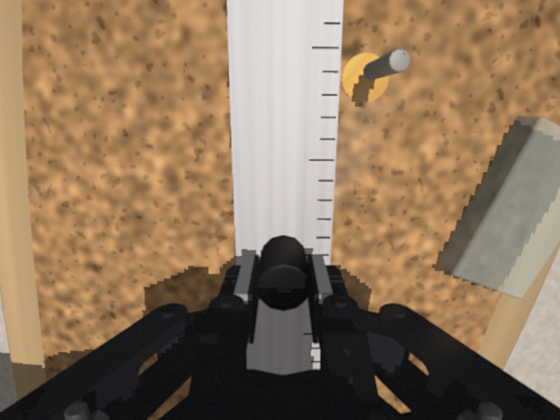

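Run:
```python
from h import *
I=info("wrist")
a=onz(I,343,5,18);b=onz(I,331.5,230,18);e=(a-b)[:2];print("edge normal yaw",np.arctan2(-e[0],e[1]),a,b)
e/=np.linalg.norm(e);n=np.array([e[1],-e[0]]);p,_,_=tool()
L=onz(I,400,60,52)[:2];print("L",L,"gap L",(L-a[:2])@n-4,"edge dist from knob",(a[:2]-p[:2])@n)
```

```text
edge normal yaw 0.033081274450086774 [573.39693011 163.18006826  18.        ] [576.82314337  59.64828554  18.        ]
L [589.8931337 137.548395 ] gap L 11.639404166076769 edge dist from knob 26.166348423019016
```

Request:
carry_out --steps '[0.0015, 0.003, 0, 0, 0, 0, 220, 0.0015, 0.003, 0, 0, 0, 0, 220, 0, 0.001, 0, 0, 0, 0, 220, 0, 0, 0, 0, 0, 0, 170, 0, 0, 0, 0, 0, 0, 170, 0, 0, 0, 0, 0, 0, 170]'

```text
t: 8.9
tool_pos: [558.1, 47.6, 207.4]
eef_rot: [0.0, 0.692, 0.721, 0.0]
wrist_force: [0.3, -0.6, 0.1]
finger_gap: 28.6
```

```bash
cat > st.py <<'E'
from h import *
np.set_printoptions(precision=3,suppress=True)
p,M,s=tool();print(round(s["t"],2),p,"F",M.T@s["wrist_force"],"T",M.T@s["ft_torque"],"gap",s["finger_gap"])
E
python3 st.py
```

```text
8.9 [558.1    47.584 207.382] F [-0.61   0.283 -0.12 ] T [ 0.031 -0.015 -0.022] gap 28.613472022972946
```

Request:
carry_out --steps '[0, 0.0015, 0, 0, 0, 0, 170, 0, 0.0015, 0, 0, 0, 0, 170, 0, 0.001, 0, 0, 0, 0, 170, 0, 0.001, 0, 0, 0, 0, 170, 0, 0.001, 0, 0, 0, 0, 170, 0, 0.001, 0, 0, 0, 0, 170]'

```text
t: 9.65
tool_pos: [565.2, 47.9, 207.3]
eef_rot: [0.0, 0.692, 0.721, -0.0]
wrist_force: [-1.8, -0.0, -0.1]
finger_gap: 28.3
```

```bash
python3 st.py
```

```text
9.65 [565.176  47.908 207.263] F [ 0.053 -1.773  0.137] T [ 0.221 -0.017  0.027] gap 28.34136986427672
```

Request:
carry_out --steps '[0, 0.0006, 0, 0, 0, 0, 170, 0, 0.0006, 0, 0, 0, 0, 170]'

```text
t: 9.9
tool_pos: [565.9, 48.0, 207.2]
eef_rot: [-0.0, 0.692, 0.721, -0.0]
wrist_force: [-6.0, -0.7, 4.1]
finger_gap: 28.2
```

Request:
carry_out --steps '[0, 0.0005, 0, 0, 0, 0, 170]'

```text
t: 10.02
tool_pos: [566.2, 48.0, 207.2]
eef_rot: [-0.001, 0.692, 0.721, -0.001]
wrist_force: [-8.7, -0.7, 4.8]
finger_gap: 28.2
```

```bash
python3 st.py
```

```text
10.03 [566.161  47.968 207.169] F [-0.349 -8.764 -4.799] T [ 1.613 -0.19  -0.043] gap 28.22494527265542
```

Request:
carry_out --steps '[0, -0.0012, 0, 0, 0, 0, 170, 0, 0, 0, 0, 0, 0, 170]'

```text
t: 10.28
tool_pos: [565.6, 47.9, 207.3]
eef_rot: [0.0, 0.692, 0.721, 0.0]
wrist_force: [-2.2, -0.5, 0.1]
finger_gap: 28.4
```

Request:
carry_out --steps '[0, 0.0005, 0, 0, 0, 0, 170]'

```text
t: 10.4
tool_pos: [565.9, 48.0, 207.3]
eef_rot: [-0.0, 0.692, 0.721, -0.0]
wrist_force: [-6.5, -0.9, 2.8]
finger_gap: 28.8
```

Request:
carry_out --steps '[0, 0.0003, 0, 0, 0, 0, 170]'

```text
t: 10.52
tool_pos: [566.0, 48.0, 207.2]
eef_rot: [-0.0, 0.692, 0.721, -0.0]
wrist_force: [-6.3, 0.1, 4.6]
finger_gap: 28.3
```

Run:
```python
exec(open('st.py').read())
I,pp,d=shot("wrist","w4"); K,dd,c,C=I
cv2.imwrite("pics/w4c.png",pp[:,:,::-1])
J,ps,_=shot("scene","s4")
L=[590,137.5,30];Rr=[597,-37,30]
o=[]
for P in (L,Rr):
    u,v=proj(J,[P])[0].astype(int);o.append(cv2.resize(ps[v-30:v+30,u-35:u+35,::-1],(400,343),interpolation=cv2.INTER_CUBIC))
w=cv2.resize(pp[0:240,200:480,::-1],(400,343))
cv2.imwrite("pics/w4c.png",np.hstack(o))
```

```text
10.53 [565.983  47.967 207.213] F [ 0.403 -6.256 -4.638] T [ 1.404 -0.077 -0.086] gap 28.287179074432025
```

View pics/w4c.png

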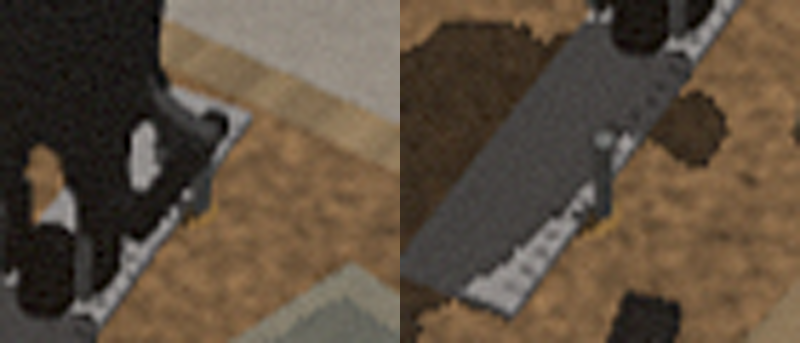

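Both pins look close to contact with the edge: the right one at the ruler rim in the scene crop, the left one at the visible ruler rim. Holding the push.

Request:
carry_out --steps '[0, 0, 0, 0, 0, 0, 170, 0, 0, 0, 0, 0, 0, 170]'

```text
t: 10.88
tool_pos: [566.0, 48.0, 207.2]
eef_rot: [-0.0, 0.692, 0.721, -0.0]
wrist_force: [-5.8, -0.2, 3.5]
finger_gap: 28.8
```

```bash
python3 st.py
python3 - <<'E'
from h import *
I,pp,d=shot("wrist","w5")
cv2.imwrite("pics/w5c.png",cv2.resize(pp[0:280,180:500,::-1],(686,600),interpolation=cv2.INTER_CUBIC))
exec(open('st.py').read())
E
```

```text
10.88 [565.976  47.985 207.223] F [-0.008 -5.825 -3.488] T [ 1.206 -0.102 -0.045] gap 28.832469251183145
10.93 [565.94   47.968 207.196] F [ 0.341 -6.2   -4.12 ] T [ 1.305 -0.066 -0.05 ] gap 28.766825017424694
```

View pics/w5c.png

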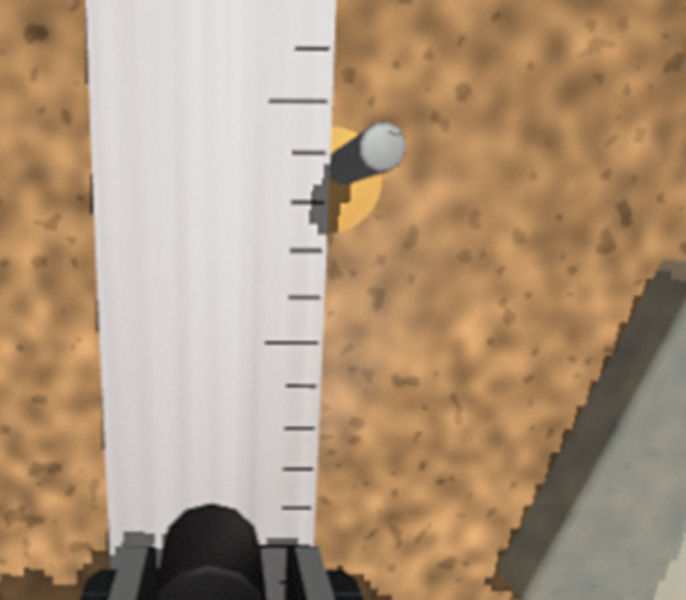

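Request:
carry_out --steps '[0, -0.0011, 0, 0, 0, 0, 170, 0, 0, 0, 0, 0, 0, 170]'

```text
t: 11.18
tool_pos: [565.4, 47.9, 207.3]
eef_rot: [0.0, 0.692, 0.721, 0.0]
wrist_force: [-0.6, -0.9, 0.0]
finger_gap: 28.4
```

Request:
carry_out --steps '[0, 0.0006, 0, 0, 0, 0, 170, 0, 0.0003, 0, 0, 0, 0, 170]'

```text
t: 11.42
tool_pos: [565.9, 48.0, 207.2]
eef_rot: [-0.0, 0.692, 0.721, -0.0]
wrist_force: [-5.9, -0.9, 4.4]
finger_gap: 28.5
```

```bash
python3 st.py
```

```text
11.43 [565.879  47.964 207.202] F [-0.611 -5.908 -4.345] T [ 1.261 -0.04  -0.051] gap 28.545896137373386
```

Request:
carry_out --steps '[0, 0.0001, 0, 0, 0, 0, 170, 0, 0, 0, 0, 0, 0, 170, 0, 0, 0, 0, 0, 0, 170]'

```text
t: 11.8
tool_pos: [565.9, 48.0, 207.2]
eef_rot: [-0.0, 0.692, 0.721, -0.0]
wrist_force: [-5.6, -0.7, 3.8]
finger_gap: 28.4
```

```bash
python3 st.py
```

```text
11.8 [565.895  47.971 207.219] F [-0.442 -5.625 -3.777] T [ 1.235 -0.045 -0.021] gap 28.37767353457246
```

Request:
carry_out --steps '[0, 0, 0, 0, 0, 0, 170, 0, 0, 0, 0, 0, 0, 170, 0, 0, 0, 0, 0, 0, 170, 0, 0, 0, 0, 0, 0, 170, 0, 0, 0, 0, 0, 0, 170, 0, 0, 0, 0, 0, 0, 170]'

```text
t: 12.55
tool_pos: [565.9, 48.0, 207.2]
eef_rot: [-0.0, 0.692, 0.721, -0.0]
wrist_force: [-5.9, 0.1, 3.9]
finger_gap: 28.6
```

```bash
python3 st.py
```

```text
12.55 [565.901  47.976 207.204] F [ 0.335 -5.891 -3.858] T [ 1.223 -0.08   0.007] gap 28.594519438491396
```

The push seems slightly low, so I'll raise it a little to about 7 N and hold for over a second.

Request:
carry_out --steps '[0, 0.0002, 0, 0, 0, 0, 170, 0, 0, 0, 0, 0, 0, 170]'

```text
t: 12.8
tool_pos: [566.0, 48.0, 207.2]
eef_rot: [-0.0, 0.692, 0.721, -0.001]
wrist_force: [-6.7, -0.8, 4.6]
finger_gap: 28.2
```

```bash
python3 st.py
```

```text
12.8 [566.002  47.966 207.193] F [-0.557 -6.726 -4.571] T [ 1.378 -0.048 -0.032] gap 28.16543184944576
```

Request:
carry_out --steps '[0, 0, 0, 0, 0, 0, 170, 0, 0, 0, 0, 0, 0, 170, 0, 0, 0, 0, 0, 0, 170, 0, 0, 0, 0, 0, 0, 170]'

```text
t: 13.3
tool_pos: [566.0, 48.0, 207.2]
eef_rot: [-0.0, 0.692, 0.721, -0.001]
wrist_force: [-6.5, -0.4, 4.3]
finger_gap: 28.5
```

```bash
python3 st.py
```

```text
13.3 [565.994  47.965 207.182] F [-0.171 -6.491 -4.267] T [ 1.371 -0.094 -0.036] gap 28.483723239700744
```

Request:
carry_out --steps '[0, 0, 0, 0, 0, 0, 170, 0, 0, 0, 0, 0, 0, 170, 0, 0, 0, 0, 0, 0, 170, 0, 0, 0, 0, 0, 0, 170, 0, -0.001, 0, 0, 0, 0, 170, 0, -0.0013, 0, 0, 0, 0, 170, 0, 0, 0, 0, 0, 0, 120, 0, 0, 0, 0, 0, 0, 120, 0, 0, -0.03, 0, 0, 0, 110]'

```text
t: 14.42
tool_pos: [563.7, 47.9, 236.1]
eef_rot: [-0.001, 0.692, 0.721, -0.001]
wrist_force: [0.8, -0.1, 0.6]
finger_gap: 48.2
```

Request:
carry_out --steps '[-0.03, 0, -0.06, 0, 0, 0, 60, -0.06, 0, -0.06, 0, 0, 0, 0, -0.06, -0.018, 0, 0, 0, 0, 0, -0.06, -0.018, 0, 0, 0, 0, 0, -0.06, -0.018, 0, 0, 0, 0, 0, -0.06, -0.018, 0, 0, 0, 0, 0, 0, 0, 0, 0, 0, 0, 0]'

```text
t: 15.3
tool_pos: [504.2, -270.1, 337.1]
eef_rot: [0.0, 0.694, 0.72, -0.0]
wrist_force: [0.5, 0.4, -0.1]
finger_gap: 85.4
```

Run:
```python
exec(open('st.py').read())
plan([484,-350,330])
I,pp,d=shot("wrist","w6")
print(proj(I,[[484.6,-349.6,62]]))
for q in ["weight_mid","straightedge"]:
  for r in models.search_frame("wrist",q)[:2]:
    u,v=r["bbox"][:2];print(q,r["confidence"],r["bbox"],d[int(v),int(u)],ondepth(I,u,v,d[int(v),int(u)]))
```

```text
15.3 [ 504.166 -270.101  337.138] F [0.343 0.519 0.147] T [-0.016 -0.064 -0.055] gap 85.36768337407808
plan [-0.079 -0.023  0.007] yaw tool y 0.0361 tilt [ 0.    -0.001 -1.   ] pos [ 504.2 -270.1  337.1]
[[254.864 295.006]]
weight_mid 0.65 [263.3, 285.1, 40.4, 60.6] 294.21426 [ 490.923 -348.754   46.798]
```

View pics/w6.png

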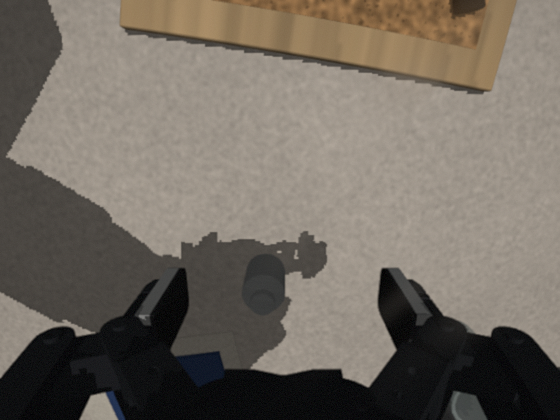

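The weight stands at (264,285), its button at about (263,297). There is also a blue thing at about (200,370).

Run:
```python
from h import *
np.set_printoptions(precision=1,suppress=True)
I=info("wrist");z=np.load("pics/last_wrist.npz");d=z["d"]
w=onz(I,263.5,297,62);print("button",w,"base top edge",onz(I,264,254,0),onz(I,264,314,45))
for u,v in [(215,370),(160,363),(120,395),(222,352),(263,297),(263,310)]: print(u,v,ondepth(I,u,v,d[v,u]))
print("top px",proj(info("top"),[w]))
plan([w[0],w[1],192])
```

```text
button [ 493.4 -347.    62. ] base top edge [ 490.3 -336.2   -0. ] [ 493.6 -376.2   45. ]
215 370 [ 437.9 -480.9    8.2]
160 363 [ 476.1 -250.7  243.3]
120 395 [ 456.6 -276.8  230.3]
222 352 [ 445.5 -459.5    2.8]
263 297 [ 493.  -346.6   62.7]
263 310 [ 493.3 -360.5   61.3]
top px [[421.3 245. ]]
plan [-0.1 -0.   0.1] yaw tool y 0.041 tilt [-0.  0. -1.] pos [ 505.3 -266.   337.3]
```

Request:
carry_out --steps '[-0.044, -0.0085, 0, 0, 0, 0, 40, -0.044, -0.0085, 0, 0, 0, 0, 40, 0, 0, 0.03, 0, 0, 0, 60, 0, 0, 0.03, 0, 0, 0, 60, 0, 0, 0, 0, 0, 0, 60]'

```text
t: 16.08
tool_pos: [492.0, -353.4, 275.9]
eef_rot: [-0.002, 0.692, 0.722, 0.0]
wrist_force: [0.7, 0.8, 0.3]
finger_gap: 65.2
```

Run:
```python
exec(open('st.py').read())
I,pp,d=shot("wrist","w7")
v,u=np.mgrid[0:420,0:560];K,di,c,C=I
un=cv2.undistortPoints(np.stack([u.ravel(),v.ravel()],1).astype(float)[:,None],K,di)[:,0]
P=c+(np.c_[un[:,0],-un[:,1],-np.ones(len(un))]@C.T)*d.reshape(-1,1)
m=(np.hypot(P[:,0]-492,P[:,1]+355)<40)&(d.ravel()>0)
for a,b in[(56,68),(38,50)]:
    q=P[m&(P[:,2]>a)&(P[:,2]<b)]; 
    if len(q): print(a,len(q),q.min(0),q.max(0),np.median(q,0))
plan([492,-355,182],.04)
```

```text
16.07 [ 491.98  -353.393  275.918] F [ 0.734  0.758 -0.31 ] T [-0.047 -0.017  0.016] gap 65.2044620920704
56 1040 [ 479.715 -369.477   56.058] [ 501.151 -347.445   64.565] [ 490.371 -357.164   62.337]
38 1753 [ 470.766 -378.451   38.027] [ 510.248 -338.243   48.623] [ 490.256 -350.374   45.983]
plan [-0.001 -0.     0.096] ('turn z', np.float64(0.0027)) yaw tool y 0.0427 tilt [-0.001  0.001 -1.   ] pos [ 492.3 -353.8  277.5]
```

View pics/w7.png

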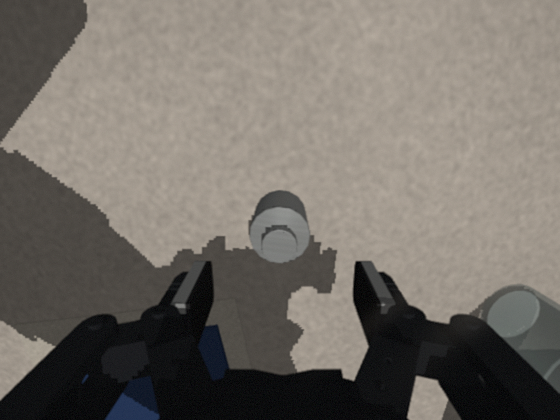

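The weight is centred below the gripper, with its button at (279,243). Another grey cylinder stands at lower right, about (512,315), so I'll check the clearance to it.

Run:
```python
from h import *
np.set_printoptions(precision=1,suppress=True)
I=info("wrist");d=np.load("pics/last_wrist.npz")["d"]
for u,v in [(512,315),(485,320),(512,290),(470,330),(540,350)]: print(u,v,ondepth(I,u,v,d[v,u]))
plan([490.6,-357.5,182],.04)
```

```text
512 315 [ 675.1 -423.6   35.5]
485 320 [ 672.1 -445.2   12. ]
512 290 [ 688.6 -415.2   11.9]
470 330 [ 550.1 -340.3  164.7]
540 350 [ 670.2 -424.9   73.9]
plan [-0.  -0.   0.1] ('turn z', np.float64(0.0027)) yaw tool y 0.0427 tilt [-0.  0. -1.] pos [ 492.3 -353.8  277.5]
```

Far clear of it (over 170 mm away). Descending and gripping the body.

Request:
carry_out --steps '[-0.004, -0.0015, 0.03, 0, 0, 0, 60, 0, 0, 0.03, 0, 0, 0, 60, 0, 0, 0.02, 0, 0, 0, 60, 0, 0, 0.014, 0, 0, 0, 60, 0, 0, 0, 0, 0, 0, 180, 0, 0, 0, 0, 0, 0, 180, 0, 0, 0, 0, 0, 0, 180, 0, 0, 0, 0, 0, 0, 180]' --newtons 40

```text
t: 17.12
tool_pos: [490.7, -359.2, 184.4]
eef_rot: [0.001, 0.692, 0.721, 0.0]
wrist_force: [-1.1, 3.0, 6.9]
finger_gap: 39.0
```

```bash
python3 st.py
```

```text
17.12 [ 490.733 -359.183  184.416] F [ 3.051 -0.997 -6.937] T [ 0.153  0.474 -0.015] gap 38.99909821027962
```

Request:
carry_out --steps '[0, 0, -0.01, 0, 0, 0, 180, 0, 0, -0.04, 0, 0, 0, 180, 0, 0, -0.05, 0, 0, 0, 180, 0.045, 0.011, 0, 0, 0, 0, 180, 0.045, 0.011, 0, 0, 0, 0, 180, 0.045, 0.011, 0, 0, 0, 0, 180, 0.045, 0.011, 0, 0, 0, 0, 180, 0.045, 0.011, 0, 0, 0, 0, 180, 0.045, 0.011, 0, 0, 0, 0, 180, 0.045, 0.011, 0, 0, 0, 0, 180]'

```text
t: 18.38
tool_pos: [554.5, -39.7, 284.0]
eef_rot: [0.0, 0.693, 0.721, 0.0]
wrist_force: [0.8, -0.2, -4.4]
finger_gap: 39.0
```

Request:
carry_out --steps '[0.03, 0.01, 0, 0, 0, 0, 180, 0, 0, 0, 0, 0, 0, 180, 0, 0, 0, 0, 0, 0, 180]'

```text
t: 18.75
tool_pos: [563.1, -11.0, 283.6]
eef_rot: [0.0, 0.692, 0.721, -0.0]
wrist_force: [-0.2, -0.7, -5.1]
finger_gap: 38.9
```

Run:
```python
exec(open('st.py').read())
plan([565.8,0,240],.04)
I,pp,d=shot("wrist","w8")
print("knob",proj(I,[[563.9,48,52]]),"L",proj(I,[[590,137.5,52]]))
```

```text
18.75 [563.137 -11.037 283.638] F [-0.736 -0.274  5.145] T [ 0.01  -0.046  0.008] gap 38.887707273771014
plan [0.011 0.003 0.044] ('turn z', np.float64(0.0011)) yaw tool y 0.0411 tilt [-0. -0. -1.] pos [563.1 -11.  283.6]
knob [[286.051 134.021]] L [[342.171 -32.381]]
```

View pics/w8.png

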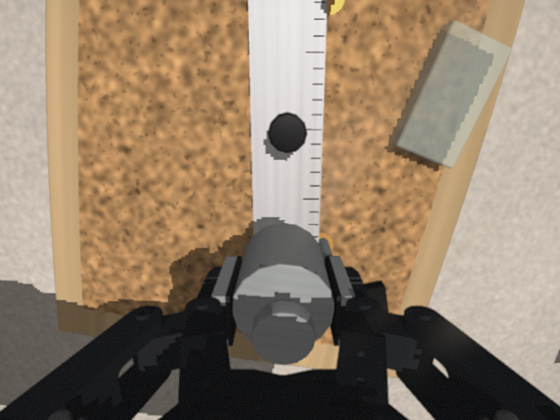

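The knob is at (288,133) as predicted, and the weight hangs over the plate. Lowering it.

Request:
carry_out --steps '[0.011, 0.003, 0, 0, 0, 0, 180, 0, 0, 0.03, 0, 0, 0, 180, 0, 0, 0.03, 0, 0, 0, 180, 0, 0, 0.014, 0, 0, 0, 180, 0, 0, 0, 0, 0, 0, 180]'

```text
t: 19.42
tool_pos: [565.7, 0.3, 209.0]
eef_rot: [-0.001, 0.693, 0.721, -0.0]
wrist_force: [0.6, -0.3, -4.3]
finger_gap: 38.9
```

Request:
carry_out --steps '[0, 0, 0.003, 0, 0, 0, 180, 0, 0, 0.002, 0, 0, 0, 180, 0, 0, 0, 0, 0, 0, 180]'

```text
t: 19.8
tool_pos: [565.9, 0.3, 204.7]
eef_rot: [0.0, 0.692, 0.721, 0.0]
wrist_force: [-0.2, 0.6, -5.3]
finger_gap: 38.9
```

```bash
python3 st.py
```

```text
19.8 [565.891   0.283 204.693] F [ 0.579 -0.213  5.307] T [-0.008 -0.005 -0.033] gap 38.94533029166961
```

Request:
carry_out --steps '[0, 0, 0.0012, 0, 0, 0, 180, 0, 0, 0, 0, 0, 0, 180]'

```text
t: 20.05
tool_pos: [565.8, 0.3, 203.2]
eef_rot: [0.0, 0.692, 0.721, 0.0]
wrist_force: [0.8, -0.5, -4.4]
finger_gap: 38.5
```

Request:
carry_out --steps '[0, 0, 0.0007, 0, 0, 0, 180, 0, 0, 0, 0, 0, 0, 180]'

```text
t: 20.3
tool_pos: [565.8, 0.3, 202.5]
eef_rot: [0.0, 0.692, 0.721, 0.0]
wrist_force: [-0.7, -0.3, -4.1]
finger_gap: 38.9
```

Request:
carry_out --steps '[0, 0, 0.0005, 0, 0, 0, 180, 0, 0, 0, 0, 0, 0, 180]'

```text
t: 20.55
tool_pos: [565.8, 0.3, 202.4]
eef_rot: [0.0, 0.692, 0.721, 0.0]
wrist_force: [-3.2, 0.5, 4.7]
finger_gap: 38.6
```

Request:
carry_out --steps '[0, 0, -0.0003, 0, 0, 0, 180, 0, 0, 0, 0, 0, 0, 150, 0, 0, 0, 0, 0, 0, 110, 0, 0, 0, 0, 0, 0, 100]'

```text
t: 21.05
tool_pos: [565.9, 0.3, 202.3]
eef_rot: [0.0, 0.692, 0.721, 0.0]
wrist_force: [0.7, 0.7, 0.1]
finger_gap: 51.6
```

```bash
python3 st.py
```

```text
21.05 [565.946   0.262 202.263] F [ 0.684  0.774 -0.098] T [-0.049  0.006 -0.013] gap 51.64844916058382
```

Request:
carry_out --steps '[0, 0, -0.02, 0, 0, 0, 100, 0, 0, -0.06, 0, 0, 0, 100, 0, 0, -0.06, 0, 0, 0, 60, -0.055, 0, -0.04, 0, 0, 0, 60, -0.055, 0, 0, 0, 0, 0, 60, 0, 0, 0, 0, 0, 0, 60, 0, 0, 0, 0, 0, 0, 60]'

```text
t: 21.92
tool_pos: [570.0, -105.1, 378.8]
eef_rot: [-0.0, 0.693, 0.721, -0.0]
wrist_force: [0.4, 0.2, -0.4]
finger_gap: 64.9
```

Run:
```python
exec(open('st.py').read())
I,pp,d=shot("wrist","w9")
L=np.array([590,137.5,52]);Rr=np.array([596.9,-37,52])
print(proj(I,[L,Rr,[563.9,48,52]]))
o=[]
for P in (L,Rr):
    u,v=proj(I,[P])[0].astype(int);u=max(u,40);v=max(v,40);o.append(cv2.resize(pp[v-40:v+40,u-40:u+40,::-1],(300,300),interpolation=cv2.INTER_CUBIC))
J,ps,_=shot("scene","s9")
for P in (L,Rr):
    u,v=proj(J,[P])[0].astype(int);o.append(cv2.resize(ps[v-30:v+40,u-50:u+20,::-1],(300,300),interpolation=cv2.INTER_CUBIC))
cv2.imwrite("pics/f.png",np.vstack([np.hstack(o[:2]),np.hstack(o[2:])]))
```

```text
21.93 [ 570.044 -105.148  378.778] F [0.203 0.395 0.423] T [ 0.049  0.005 -0.031] gap 64.94347659485123
[[ 320.732 -118.704]
 [ 315.556  115.604]
 [ 281.465    5.774]]
```

View pics/f.png

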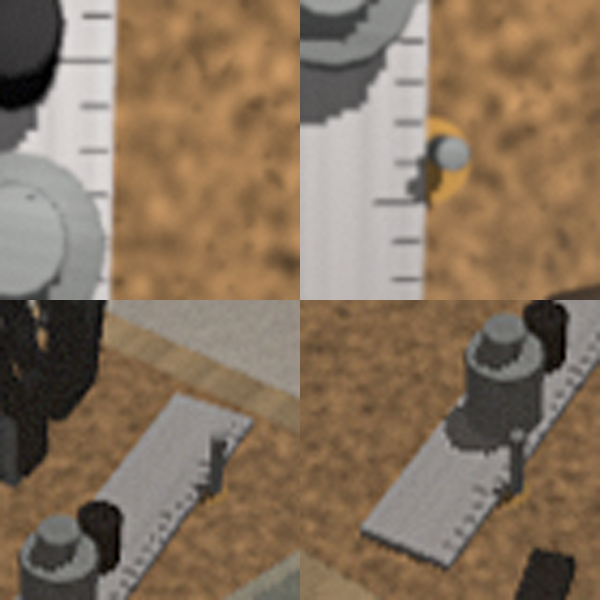

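The weight stands upright, with the edge at both pins in the scene crops and at the right pin in the wrist crop. I'll take closer views of each pin as one last composite.

Request:
carry_out --steps '[-0.01, 0, 0.04, 0, 0, 0, 60, 0, 0, 0.04, 0, 0, 0, 60, 0, 0, 0, 0, 0, 0, 60, 0, 0, 0, 0, 0, 0, 60]'

```text
t: 22.52
tool_pos: [571.0, -114.7, 300.5]
eef_rot: [0.001, 0.692, 0.722, 0.0]
wrist_force: [-0.1, -0.3, 0.1]
finger_gap: 65.0
```

Run:
```python
from h import *
I,pp,d=shot("wrist","wR");np.savez("pics/R",K=I[0],d=I[1],c=I[2],C=I[3]);print(proj(I,[[596.9,-37,15]]),tool()[0])
```

```text
[[320.07643851 103.81806632]] [ 571.06072235 -114.81575662  300.76772985]
```

Request:
carry_out --steps '[0.05, 0, -0.03, 0, 0, 0, 60, 0.05, 0, 0, 0, 0, 0, 60, 0.05, 0, 0, 0, 0, 0, 60, 0.03, 0, 0.02, 0, 0, 0, 60, 0, 0, 0, 0, 0, 0, 60, 0, 0, 0, 0, 0, 0, 60]'

```text
t: 23.32
tool_pos: [563.5, 64.5, 310.3]
eef_rot: [0.001, 0.692, 0.722, 0.001]
wrist_force: [0.3, -1.2, -0.4]
finger_gap: 65.4
```

Run:
```python
from h import *
I,pp,d=shot("wrist","wL");print(tool()[0])
z=np.load("pics/R.npz");IR=(z["K"],z["d"],z["c"],z["C"]);o=[]
for i,im,P in((I,cv2.imread("pics/wL.png"),[590,137.5,15]),(IR,cv2.imread("pics/wR.png"),[596.9,-37,15])):
    u,v=proj(i,[P])[0].astype(int);print(u,v);u=np.clip(u,35,525);v=np.clip(v,50,370)
    o.append(cv2.resize(im[v-50:v+50,u-35:u+35],(400,571),interpolation=cv2.INTER_CUBIC))
cv2.imwrite("pics/g.png",np.hstack(o))
```

```text
[563.5379132   64.10133184 310.22100359]
318 110
320 103
```

View pics/g.png

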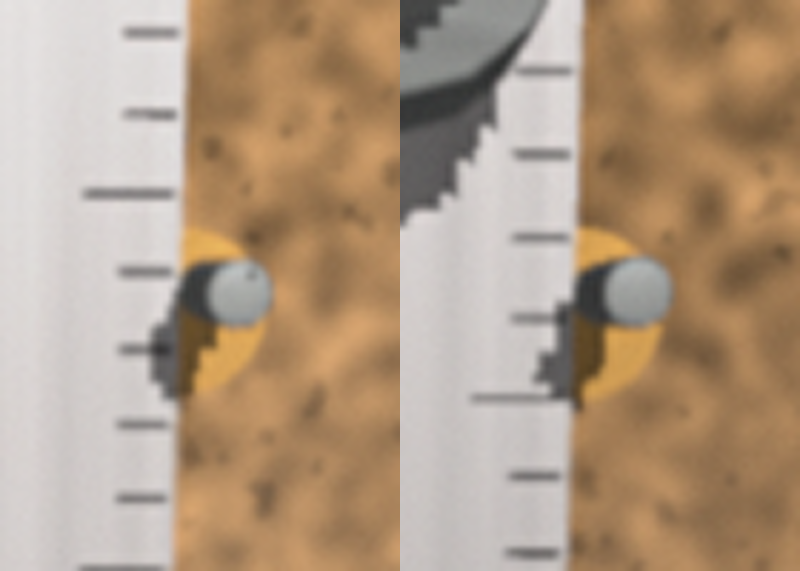

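Both pins meet the edge with no visible gap, left crop at (185,290) and right crop at (578,290). Handing in.

```bash
python3 -c "
from plant import manip
manip.close_job();print(manip.observe()['t'])"
```

```text
the job is handed in; nothing more can be done
the job is handed in; nothing more can be done
```

I slid the straightedge by its knob up to both pins and pressed it there. I then stood the steel weight upright on the plate about 48 mm right of the knob, let go, and handed the job in at about 23 s.

- **Pressing:** After easing off and renewing the push, I held about 6 N at the wrist for a second. I then held about 6.5–7 N for another second, which should put 2–3 N on each pin by your figures. One early reading of the push reached 8.7 N in total. It was shared over two pins with friction taken off, so each pin stayed well under 7 N, though I could not measure the pins separately.
- **Disagreement in the readings:** The push worked out from the wrist moment was 0.5–1 N higher than the force reading.
- **Grip on the knob:** Gripping it at first pushed down on the straightedge with up to 20 N. I eased that off before sliding.
- **Final check:** Close-up pictures after letting go show the edge against both pins with no visible gap, to about 0.5 mm. The weight stands upright. The gripper touches nothing, with wrist force near zero apart from noise of about 1 N.
- **Bystanders:** I never went near the glass block, eraser or jar. I did not measure their positions again at the end.

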